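# Dock the emergency lantern at the duty desk

## Task

Put the emergency hand lantern on charge: lift the loose cover off the charging dock and lay it the right way up in the middle of the empty desk tray, then set the lantern into the dock's slots and twist it clockwise all the way to its stop, so that the ramps pull it down tight on the sprung contacts. Leave it locked and upright, let go of it, and do not disturb the other things on the desk.

Things in the scene. Friction and masses are not known exactly. Their poses are not given: they have to be found in the camera images.
- lantern_handle (a point): Centre of the hand lantern's straight black handle bar: 92 mm long along this x, 16 mm wide (y), 20 mm high, carried by posts at its two ends. It is 140 mm above the lantern's underside and 34 mm above the flat top of the lantern's drum (grey, clear window band, 88 mm across). z up along the lantern's axis. Half a turn about z makes no difference.
- lantern: The lantern (same axes as its handle point), origin under its centre; starts upright on the desk; about 0.45 kg. Below the drum is a round foot 58 mm across, 30 mm tall, with two round steel bayonet pins 9 mm thick, exactly below the ends of the handle bar (along x), reaching 40 mm from the axis, their centre line 8 mm above the underside.
- dock_top (a point): Centre of the rim of the fixed charging dock, 44 mm above the desk, z up: an aluminium collar (100 mm across, 86 mm inside) on a round grey housing 136 mm across with a square lobe on its -x side. The handle bar lies along this x when the lantern is locked against its stop, its centre then about 114 mm above this point (118 mm when just dropped in).
- dock_slot (a point): Top of one of the two opposite pin slots, 38 mm from the dock's axis, marked by a small rib outside. The slots are 32 degrees wide, centred 70 degrees anticlockwise from above from the dock's +x and -x; set the lantern in with its handle bar over them. Elsewhere an inner lip, bore 66 mm across, blocks the pins.
- dock: The dock, origin on the desk under its axis. Dropped in at the slots, the lantern turns only clockwise from above: ramps under the lip force it down about 4 mm between 16 and 52 degrees of turn, then it is level up to a firm stop at 70. It takes up to about 0.8 N m; friction holds it when let go. Pressing it down while turning is fine too.
- dock_plate (a joint): Sprung brass contact plate inside the dock, 52 mm across, on which the lantern's foot stands; its top is 24 mm above the desk when free. Metres pressed down, 0 to 0.009; 2 N per mm. The lantern's weight alone gives about 0.002; locked it reads about 0.0055.
- cover_handle (a point): Grip point in the upright fin of the dock's loose cover. The fin is 74 mm long along this x, 14 mm thick (y); z up. The point is 12 mm below the fin's top, 23 mm above the top of the cover's disc (grey, 104 mm across, 8 mm thick) and 41 mm above the underside of its central boss (54 mm across, 10 mm below the disc).
- cover: The cover (same axes as its handle point), origin under the centre of its boss; 0.14 kg. At the start it lies loose on the dock's collar with the boss in the bore; lifts straight off.
- tray_in (a point): Centre of the inner floor of the fixed, empty, dark steel desk tray: 170 (x) by 160 (y) mm outside, walls 5 mm thick and 28 mm high, floor 5 mm above the desk; z up.
- flask: a plain steel drinks flask with a black lid, 76 mm across and 134 mm tall, origin under its centre. Not part of the job: leave it standing where it is.
- mug: a white mug with a side handle, 76 mm across and 88 mm tall, origin under its centre. Not part of the job: leave it standing where it is.
- radio: a black two-way radio standing on end, 34 x 56 mm and 100 mm tall plus a 45 mm aerial stub, origin under its centre. Not part of the job: leave it standing where it is.
- stapler: a desk stapler lying along its x, 130 mm long, 34 mm wide and about 50 mm tall, origin under its centre. Not part of the job: leave it standing where it is.
- pen_pot: a dark metal pen pot with two pens, 72 mm across, 130 mm tall over the pens, origin under its centre. Not part of the job: leave it standing where it is.
- punch: a hole punch, 100 mm along its x, 60 mm wide, about 60 mm tall, origin under its centre. Not part of the job: leave it standing where it is.
- stamp: a wooden hand stamp, foot 70 x 40 mm, 72 mm tall over its ball grip, origin under its centre. Not part of the job: leave it standing where it is.
Things that resemble listed ones, but are neither listed nor needed, are in the scene too. Leave any orange look-alike of the lantern alone.

How it is judged:
On the way, in this order (a step that is already met when the one before it is completed fails the run):
1. the cover lies in the tray, right way up (horizontal distance between cover_handle and tray_in below 0.04 m and z of cover_handle in the frame of tray_in below 0.049 m and angle between cover_handle's own z axis and vertical below 0.12 rad), for 0.2 s.
2. the lantern is twisted home in the dock, pressing its contact plate down (horizontal distance between lantern_handle and dock_top below 0.012 m and angle between lantern_handle's own z axis and vertical below 0.08 rad and angle between the x axis of lantern_handle and the x axis of dock_top, either way round below 0.2 rad and value of joint dock_plate above 0.004 m and z of lantern_handle in the frame of dock_top below 0.1175 m), for 0.2 s.
At the end, for the whole second after the job is handed in: Cover right way up on the tray floor (within 40 mm of its middle). Lantern in the dock: upright (0.08 rad), centred (12 mm), handle bar within 0.2 rad of its stop, contact plate pressed over 4 mm, handle under 117.5 mm above the rim; both at rest (all of step 1 and all of step 2 and linear speed of each of lantern, cover below 0.02 m/s); the robot touches nothing.
It fails at once if another thing on the desk is shoved more than 30 mm (distance of any of flask, mug, radio, stapler, pen_pot, punch, stamp from where it was at the start of the episode above 0.03 m).
It fails at once if another thing on the desk is knocked over (angle between any of flask, mug, radio, stapler, pen_pot, punch, stamp's own z axis and vertical above 0.5 rad).
It fails at once if the lantern is tipped over (angle between lantern_handle's own z axis and vertical above 0.7 rad).
It also fails if it takes over 64 s, if anything falls off the work surface, if the arm or the gripper's body presses on something with over 40 N, if the wrist force passes 120 N, or if a joint passes its speed limit or range.

## Robot

A 7-joint arm with a two-finger parallel gripper is mounted at the origin on the work surface. World frame = base frame: x ahead of the robot, y to its left, z up, the work surface at z = 0. Lengths are in m, angles in rad, forces in N, time in s.
With the tool pointing down it reaches from about 0.425 to 0.875 m from the base axis. Payload 4.7 kg.
Tool frame: the origin (TCP) lies midway between the tips of the shut fingers; the grasp point (between the pads) lies 19 mm behind it; z points along the fingers, y is the direction in which the jaws open and shut (so a half turn about z gives the same grasp; the last joint's range is limited). The gripper opens to 87 mm and grips with 3 to 60 N. Pads are 19 mm wide; open, the fingers measure 117 mm over their backs; the gripper's body (75 mm by 190 mm) begins 51 mm behind the grasp point.
Start: joints at [-1.138, 0.321, -0.07, 1.45, 0.023, 1.371, -0.057], TCP at [0.264, 0.594, 0.2] pointing down, gripper open.
Joint ranges: [-2.86, 2.86], [-0.3, 2.09], [-1.38, 1.24], [0.06, 2.45], [-1.56, 4.7], [0.09, 2.05], [-2.69, 2.69]. Speed limits (rad/s): [2.57, 2.57, 3.14, 3.14, 3.14, 3.14, 3.14].

## Interface

Orientations are given as a rotation vector (axis times angle).
In Python, from bench import ctrl, optics gives the robot as it stands. The module is installed in compiled form; this text tells all that it offers.
- The arm moves only by the tool step_arm, never from a script. Its argument "deltas" is a list of rows, each a list of 7 numbers: the turn, a rotation vector about the tool's x, y, z in degrees, then the shift along the tool's x, y, z in mm, then the finger opening in mm, from 0 to 87. A call has exactly 8 rows; each row is the pose to reach, as a shift and turn from the pose commanded when the call began, along the tool's axes at that moment; what a row does not reach only later rows make up. A row lasts 1/8 s, in which the tool goes at most 62.5 mm and 10.7 degrees, less where a joint would pass 70% of its speed; a pose out of reach is approached as far as the arm can. A call with a gripper value outside its range is refused whole. The fingers move at their own pace and stop on an object; "newtons" is the grip in N (left out, the last holds). Time passes only in rows, so rows that repeat a pose let the fingers close, or fill a call up. It gives the time, the measured TCP pose, the force and the opening at its end, in the units of the state.
- ctrl.get_state(): the state, without advancing time (a new reading comes with each control period).
- optics.get_image(name): name is "scene" or "top" or "wrist"; returns the picture (420x560x3 uint8, red, green, blue); there is no depth.
- optics.get_calibration(name): a dict with "K" (3x3 intrinsics, pixels), "R" (3x3) and "t" (3): a world point X has camera coordinates R X + t. Camera axes: x right, y down, z forward; pixel columns grow to the right and rows downward; lengths in m; the calibration is good to about 2 mm. A picture is of the moment at which its call begins: read the wrist's pose just before it. get_calibration takes no time and is no camera call; for the wrist camera it gives the pose at the moment of the call.
- ctrl.close_job(): hands the job in, once; it reports no verdict.
The state is a dict: "time": time; "joint_positions": joint angles; "qd": joint speeds; "joint_torque": joint torques, N m; "position": TCP position; "tool_rot": TCP orientation; "ft_force": force on the tool from outside, world axes, zero at the start; "torque": the same for the moment, N m; "grip_width": opening from 0.0 (shut) to 1.0 (fully open).
Only numpy, scipy, OpenCV 4.12 (cv2) and the standard library are available. Lean on these libraries where they do the work, as an engineer would, in place of code of your own. Each camera call takes 0.05 s, during which the arm holds its last target.

## Working session

There is one attempt and no reset: what is moved stays moved. The work goes in short steps, Python scripts to look and compute and a tool call to move; the robot and the scene stay as the last step left them, time stands still between calls to the robot, and variables do not carry over. Pictures are saved under pics/ and viewed, and the job is handed in when it is done.

Besides the shell and the picture viewer there is one more tool, called as name([rows], argument=value, ...), one row to a line, values as JSON. step_arm: Moves the arm, as the interface text tells. Its arguments: {"type":"object","properties":{"deltas":{"type":"array"},"newtons":{"type":"number"}},"required":["deltas"]}

```bash
mkdir -p pics; python3 - <<'E'
from bench import ctrl, optics
import cv2,numpy as np
s=ctrl.get_state(); print(s)
for n in ["scene","top","wrist"]:
    c=optics.get_calibration(n); im=optics.get_image(n)
    cv2.imwrite(f"pics/{n}0.png",im[:,:,::-1]); np.savez(f"pics/{n}0.npz",im=im,**c)
    print(n,c)
E
```

```text
{'time': 0.0, 'joint_positions': array([-1.13789832,  0.32186381, -0.07008095,  1.45164434,  0.02261583,
        1.370751  , -0.05688646]), 'qd': array([ 5.46183015e-04, -1.41024687e-03, -7.87524740e-05, -7.00143844e-04,
       -1.55060575e-03,  1.37950301e-03, -2.01295896e-04]), 'joint_torque': array([-7.83417418e-04, -4.91287494e+01, -4.04645959e-01, -3.12534571e+01,
       -6.39746315e-02,  4.38052998e-02,  1.84674118e-04]), 'position': array([0.26415461, 0.59328452, 0.19905039]), 'tool_rot': array([-6.52924399e-01, -3.07270463e+00,  2.91854693e-03]), 'ft_force': array([ 0.4344372 ,  0.48704927, -0.42253817]), 'torque': array([0.04017005, 0.0390173 , 0.01107639]), 'grip_width': 0.998452393514091}
scene {'K': array([[452.64581554,   0.        , 281.80573936],
       [  0.        , 452.64581554, 210.36007582],
       [  0.        ,   0.        ,   1.        ]]), 'R': array([[ 0.52117014,  0.85320509, -0.02056115],
       [ 0.53818408, -0.34725037, -0.76796815],
       [-0.6623742 ,  0.38917639, -0.64015792]]), 't': array([-0.11261315, -0.20372523,  1.71174436])}
top {'K': array([[383.56803431,   0.        , 280.69488615],
       [  0.        , 383.56803431, 209.65802553],
       [  0.        ,   0.        ,   1.        ]]), 'R': array([[ 9.08944138e-03, -9.99958568e-01,  4.95177803e-04],
       [-9.96932770e-01, -9.10043010e-03, -7.77318072e-02],
       [ 7.77330929e-02,  2.12879726e-04, -9.96974183e-01]]), 't': array([-0.1478702 ,  0.4523294 ,  1.35386095])}
wrist {'K': array([[345.34638737,   0.        , 275.40957584],
       [  0.        , 345.34638737, 209.55606018],
       [  0.        ,   0.        ,   1.        ]]), 'R': array([[ 0.407242  ,  0.91331525, -0.00303534],
       [ 0.88353399, -0.39311652,  0.25461165],
       [ 0.23134746, -0.10637038, -0.96703862]]), 't': array([-0.64922608, -0.03023171,  0.3903368 ])}
```

View pics/scene0.png

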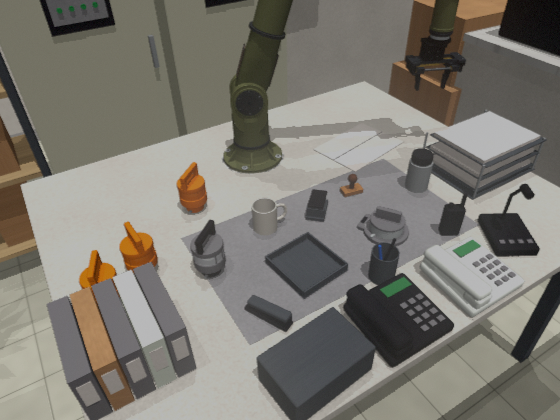

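View pics/top0.png

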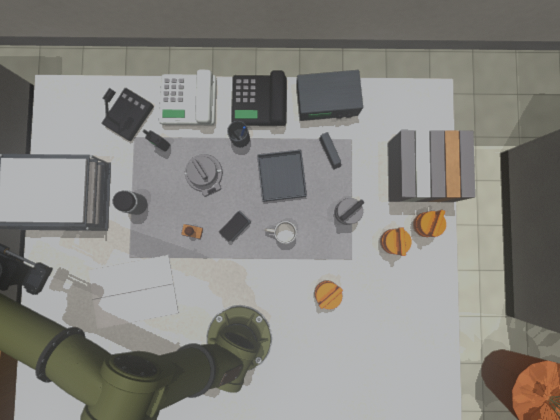

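View pics/wrist0.png

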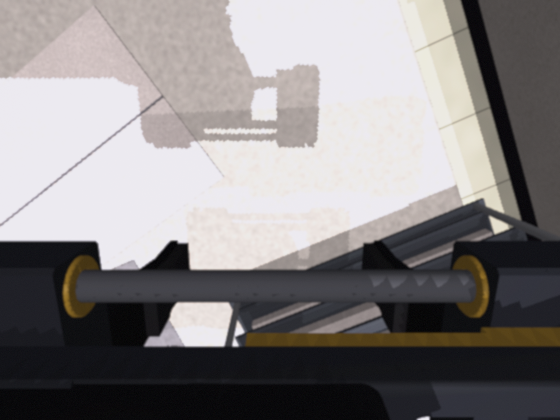

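Top view: the lantern candidates are grey (349,211) and orange (397,241), (432,223), (329,295). The description says grey, so I choose (349,211). The cover on the dock is at (204,172), with nothing else like it, and the tray is at (283,176). The black box (330,95) and the phones are distractors. Next I take close crops.

```bash
python3 - <<'E'
import cv2,numpy as np
t=cv2.imread("pics/top0.png"); s=cv2.imread("pics/scene0.png")
def c(im,x,y,r=34,S=390): return cv2.resize(im[y-r:y+r,x-r:x+r],(S,S),interpolation=cv2.INTER_CUBIC)
cv2.imwrite("pics/c1.png",np.hstack([c(t,205,176),c(t,349,211)]))
cv2.imwrite("pics/c2.png",np.hstack([c(s,387,222,40),c(s,208,250,40)]))
cv2.imwrite("pics/c3.png",cv2.resize(t[130:270,120:360],(800,466),interpolation=cv2.INTER_CUBIC))
E
```

```text
(no output)
```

View pics/c1.png

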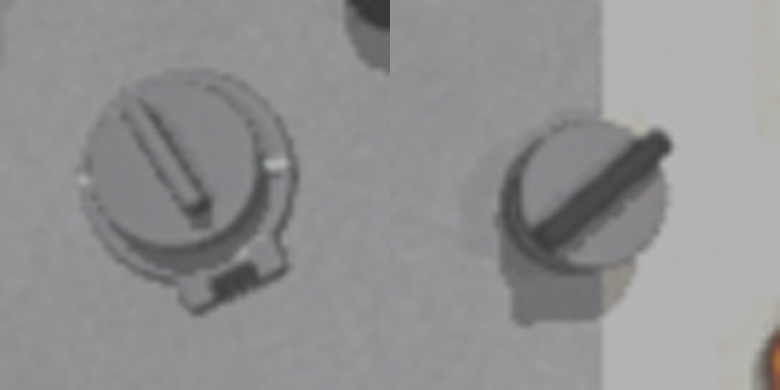

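View pics/c2.png

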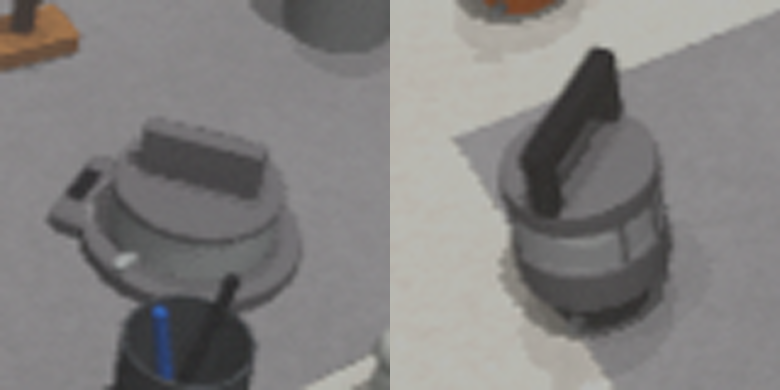

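View pics/c3.png

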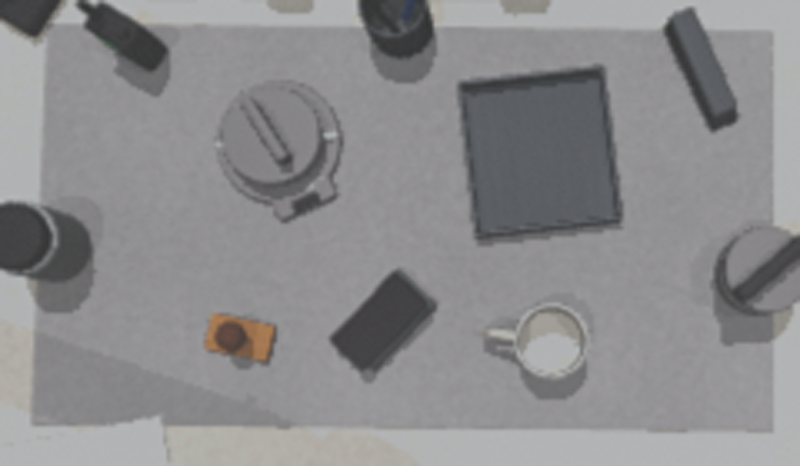

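The crops confirm the choice: the grey lantern has a black bar from about (341,219) to (362,202) in the top view. The dock has the cover fin from (194,159) to (206,178), a lobe at (212,191), and ribs at (219,170) and (186,174).

```bash
cat > h.py <<'E'
import numpy as np,cv2
from scipy.spatial.transform import Rotation as Ro
def load(p):
    return np.load(p)
def ray(c,uv,z):
    R,t,K=c['R'],c['t'],c['K']
    d=R.T@np.linalg.solve(K,[uv[0],uv[1],1.]); o=-R.T@t
    return o+d*(z-o[2])/d[2]
def pr(c,X):
    p=c['K']@(c['R']@np.array(X)+c['t']); return p[:2]/p[2]
def ang(a,b): return np.degrees(np.arctan2(b[1]-a[1],b[0]-a[0]))
E
python3 - <<'E'
from h import *
np.set_printoptions(precision=4,suppress=True)
c=load("pics/top0.npz"); k=68/390
D=lambda x,y:(171+x*k-.5+.5*k,142+y*k-.5+.5*k); L=lambda x,y:(315+(x-390)*k-.5+.5*k,177+y*k-.5+.5*k)
a,b=ray(c,D(133,98),.087),ray(c,D(200,205),.087); print("fin",a,b,(a+b)/2,ang(a,b))
print("disc",ray(c,D(170,164),.052))
r1,r2=ray(c,D(275,163),.03),ray(c,D(85,182),.03); print("ribs",r1,r2,(r1+r2)/2,ang(r2,r1),np.linalg.norm(r1-r2))
l=ray(c,D(237,282),.02);print("lobe",l,ang(l,(r1+r2)/2))
a,b=ray(c,L(545,242),.15),ray(c,L(662,143),.15); print("lant",a,b,(a+b)/2,ang(a,b),np.linalg.norm(a-b))
print("drum",ray(c,L(593,195),.106))
kk=240/800
T=lambda x,y:(120+x*kk-.5+.15,130+y*kk-.5+.15)
q=[ray(c,T(*p),.033) for p in [(459,83),(604,68),(621,222),(478,240)]]; print("tray",np.mean(q,0),[ang(q[i],q[(i+1)%4]) for i in range(4)],np.linalg.norm(q[0]-q[1]),np.linalg.norm(q[1]-q[2]))
E
```

```text
fin [0.6209 0.1559 0.087 ] [0.5567 0.1143 0.087 ] [0.5888 0.1351 0.087 ] -147.04778811917708
disc [0.5875 0.1402 0.052 ]
ribs [0.5927 0.0796 0.03  ] [0.5797 0.1975 0.03  ] [0.5862 0.1385 0.03  ] -83.69225717357081 0.11868784117662315
lobe [0.5192 0.1033 0.02  ] 27.719090895904202
lant [ 0.4156 -0.3404  0.15  ] [ 0.4721 -0.4066  0.15  ] [ 0.4439 -0.3735  0.15  ] -49.50464712545141 0.08703057142096585
drum [ 0.4458 -0.3755  0.106 ]
tray [ 0.5744 -0.1466  0.033 ] [np.float64(-83.47921761588309), np.float64(-173.5054220707528), np.float64(97.73442609990461), np.float64(7.591098280950972)] 0.15645933941853465 0.16720952492310898
```

```bash
cat >> h.py <<'E'
def Rt(yang):  # tool pointing down, tool y at yang deg
    a=np.radians(yang); y=np.array([np.cos(a),np.sin(a),0]); z=np.array([0,0,-1.]); x=np.cross(y,z)
    return np.stack([x,y,z],1)
def delta(s,pos,yang):
    R=Ro.from_rotvec(s['tool_rot']).as_matrix()
    dp=R.T@(np.array(pos)-s['position'])*1000
    rv=Ro.from_matrix(R.T@Rt(yang)).as_rotvec(degrees=True)
    return rv,dp
def show(pos,yang):
    from bench import ctrl
    s=ctrl.get_state(); rv,dp=delta(s,pos,yang)
    R=Ro.from_rotvec(s['tool_rot']).as_matrix()
    print("t",round(s['time'],2),"pos",s['position'].round(4),"yang",round(np.degrees(np.arctan2(R[1,1],R[0,1])),2),"tilt",round(np.degrees(np.arccos(-R[2,2])),2),"q",s['joint_positions'].round(2),"F",s['ft_force'].round(1),"g",round(s['grip_width']*87,1))
    print("rot",rv.round(2),"mm",dp.round(1))
E
python3 - <<'E'
from h import *
from bench import ctrl
np.set_printoptions(precision=4,suppress=True)
s=ctrl.get_state();c=load("pics/wrist0.npz");R=Ro.from_rotvec(s['tool_rot']).as_matrix()
o=-c['R'].T@c['t']; print("cam in tool",R.T@(o-s['position']),"camR in tool\n",R.T@c['R'].T)
t=load("pics/top0.npz")
for n,p,z in [("pot",(238,131),.09),("radio",(157,141),.1),("flask",(125,201),.134),("mug",(285,233),.088),("stapler",(330,151),.05),("punch",(235,226),.06),("stamp",(191,231),.07)]: print(n,ray(t,p,z))
show((.425,.366,.34),4)
E
```

```text
cam in tool [ 0.0698  0.0006 -0.1839] camR in tool
 [[-0.0007 -0.9671 -0.2545]
 [ 1.     -0.0002 -0.0017]
 [ 0.0016 -0.2545  0.9671]]
pot [0.7182 0.0056 0.09  ]
radio [0.678  0.2798 0.1   ]
flask [0.4684 0.3666 0.134 ]
mug [ 0.3693 -0.159   0.088 ]
stapler [ 0.6606 -0.3161  0.05  ]
punch [0.3923 0.0135 0.06  ]
stamp [0.3735 0.1626 0.07  ]
t 0.15 pos [0.2642 0.5934 0.1993] yang 66.01 tilt 0.08 q [-1.14  0.32 -0.07  1.45  0.02  1.37 -0.06] F [ 0.3 -0.1  0.5] g 87.3
rot [-0.07  0.05 62.01] mm [-239.4 -142.6 -140.4]
```

step_arm([
  [0, 0, 7, -10, -5, -35, 87],
  [0, 0, 15, -35, -20, -65, 87],
  [0, 0, 23, -65, -38, -95, 87],
  [0, 0, 31, -98, -58, -120, 87],
  [0, 0, 39, -133, -80, -140, 87],
  [0, 0, 47, -168, -101, -140, 87],
  [0, 0, 55, -204, -122, -140, 87],
  [0, 0, 62, -239, -143, -140, 87],
], newtons=40)

```text
time: 1.15
position: [0.4252, 0.3646, 0.34]
tool_rot: [-2.147, -2.293, 0.0]
ft_force: [0.2, 0.5, 0.2]
grip_width: 1.002
```

```bash
python3 -c "
from h import *
show((.545,.112,.34),-57)"
```

```text
t 1.15 pos [0.4252 0.3646 0.34  ] yang 3.76 tilt 0.01 q [-0.93  0.1   0.19  1.45 -0.02  1.6  -0.67] F [0.2 0.5 0.2] g 87.1
rot [-0.000e+00  1.000e-02  6.076e+01] mm [-260.  103.    0.]
```

step_arm([
  [0, 0, 8, -30, 12, 0, 87],
  [0, 0, 16, -65, 26, 0, 87],
  [0, 0, 24, -100, 40, 0, 87],
  [0, 0, 32, -138, 55, 0, 87],
  [0, 0, 40, -175, 69, 0, 87],
  [0, 0, 48, -213, 84, 0, 87],
  [0, 0, 55, -243, 96, 0, 87],
  [0, 0, 61, -260, 103, 0, 87],
])

```text
time: 2.15
position: [0.5459, 0.1114, 0.34]
tool_rot: [3.015, 0.883, -0.0]
ft_force: [-0.0, 0.0, 0.3]
grip_width: 0.998
```

```bash
cat >> h.py <<'E'
def snap(n,name):
    from bench import optics
    c=optics.get_calibration(n); im=optics.get_image(n)
    cv2.imwrite(f"pics/{name}.png",im[:,:,::-1]); np.savez(f"pics/{name}.npz",im=im,**c)
E
python3 -c "
from h import *
show((.589,.137,.2),-57); snap('wrist','w1')"
```

```text
t 2.15 pos [0.5459 0.1114 0.34  ] yang -57.36 tilt 0.03 q [-0.68  0.09  0.47  1.46 -0.04  1.6  -1.21] F [-0.   0.   0.3] g 86.9
rot [ 0.02  0.02 -0.36] mm [ 50.1   1.6 140. ]
```

View pics/w1.png

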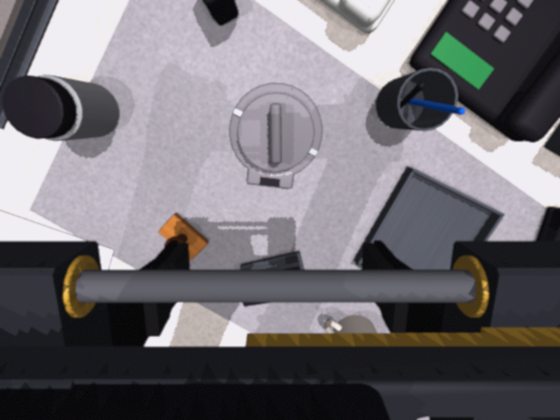

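The wrist view shows the dock at (275,130), the fin running nearly along tool x, the lobe at (270,180) and the ribs at (237,113) and (314,152). I zoom in to measure.

```bash
python3 -c "
import cv2
im=cv2.imread('pics/w1.png')
cv2.imwrite('pics/w1c.png',cv2.resize(im[76:196,216:336],(600,600),interpolation=cv2.INTER_CUBIC))"
```

```text
(no output)
```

View pics/w1c.png

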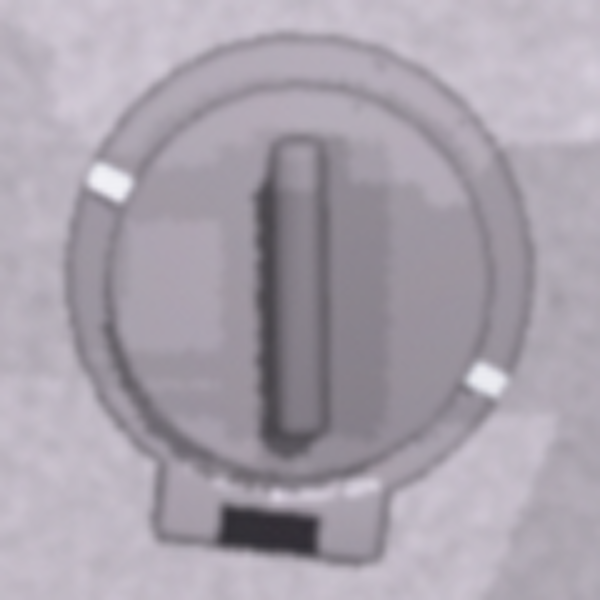

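```bash
python3 - <<'E'
from h import *
np.set_printoptions(precision=4,suppress=True)
c=load("pics/w1.npz"); P=lambda x,y:(216+(x+.5)/5-.5,76+(y+.5)/5-.5)
a,b=ray(c,P(300,136),.087),ray(c,P(302,437),.087);print("fin",a,b,(a+b)/2,ang(b,a),np.linalg.norm(a-b))
print("disc",ray(c,P(300,281),.052))
for z in (.03,.044):
  r1,r2=ray(c,P(109,183),z),ray(c,P(487,381),z);m=(r1+r2)/2;print("ribs",r1,r2,m,ang(r1,r2)+180-70,np.linalg.norm(r1-r2))
l=ray(c,P(270,531),.03);print("lobe",l,ang(l,m))
a,b=ray(c,P(155,537),.03),ray(c,P(380,562),.03);print("lobe edge normal",ang(a,b)+90)
# housing outline center (top of housing ~z .03) 
print("housing",ray(c,P(300,270),.03))
show((.589,.137,.2),-57)
E
```

```text
fin [0.6199 0.1588 0.087 ] [0.5589 0.1192 0.087 ] [0.5894 0.139  0.087 ] 33.00581091054328 0.07274976589505606
disc [0.59   0.1396 0.052 ]
ribs [0.5832 0.1976 0.03  ] [0.5946 0.0795 0.03  ] [0.5889 0.1386 0.03  ] 25.50850127426311 0.11861432235710655
ribs [0.5838 0.1962 0.044 ] [0.5949 0.0815 0.044 ] [0.5893 0.1389 0.044 ] 25.50850127426314 0.11525280327752384
lobe [0.5251 0.1083 0.03  ] 25.452194409701015
lobe edge normal 26.14043845179289
housing [0.5919 0.1407 0.03  ]
t 2.2 pos [0.5468 0.1091 0.34  ] yang -57.69 tilt 0.13 q [-0.68  0.09  0.47  1.46 -0.04  1.6  -1.22] F [ 0.  -2.1 -0.5] g 87.3
rot [ 0.12  0.03 -0.69] mm [ 50.7  -1.3 139.9]
```

step_arm([
  [0, 0, 0, 15, 0, 30, 87],
  [0, 0, 0, 33, -1, 70, 87],
  [0, 0, 0, 46, -1, 110, 87],
  [0, 0, 0, 51, -1, 150, 87],
  [0, 0, 0, 51, -1, 175, 87],
  [0, 0, 0, 51, -1, 192, 87],
  [0, 0, 0, 51, -1, 200, 87],
  [0, 0, 0, 51, -1, 200, 87],
])

```text
time: 3.2
position: [0.5877, 0.1426, 0.1404]
tool_rot: [-3.012, -0.893, -0.0]
ft_force: [0.2, -0.0, -0.1]
grip_width: 1.002
```

```bash
python3 -c "
from h import *
show((.5895,.139,.06),-57)"
```

```text
t 3.2 pos [0.5877 0.1426 0.1404] yang -56.97 tilt 0.01 q [-0.66  0.27  0.45  1.66 -0.12  1.23 -1.18] F [ 0.2 -0.  -0.1] g 87.2
rot [-0.   -0.01  0.03] mm [-0.5  4.  80.4]
```

step_arm([
  [0, 0, 0, 0, 2, 10, 87],
  [0, 0, 0, 0, 4, 30, 87],
  [0, 0, 0, 0, 4, 50, 87],
  [0, 0, 0, 0, 4, 68, 87],
  [0, 0, 0, 0, 4, 78, 87],
  [0, 0, 0, 0, 4, 80, 87],
  [0, 0, 0, 0, 4, 80, 40],
  [0, 0, 0, 0, 4, 80, 0],
])

```text
time: 4.2
position: [0.5905, 0.1393, 0.061]
tool_rot: [-3.012, -0.892, -0.002]
ft_force: [0.2, 0.4, 0.7]
grip_width: 0.856
```

step_arm([
  [0, 0, 0, 0, 0, 0, 0],
  [0, 0, 0, 0, 0, 0, 0],
  [0, 0, 0, 0, 0, 0, 0],
  [0, 0, 0, 0, 0, 0, 0],
  [0, 0, 0, 0, 0, -5, 0],
  [0, 0, 0, 0, 0, -15, 0],
  [0, 0, 0, 0, 0, -30, 0],
  [0, 0, 0, 0, 0, -45, 0],
])

```text
time: 5.2
position: [0.5903, 0.1392, 0.1068]
tool_rot: [-3.012, -0.892, -0.002]
ft_force: [0.1, -0.4, -0.5]
grip_width: 0.021
```

```bash
python3 -c "
from h import *
show((.5755,-.145,.22),-57); snap('scene','s1')
im=cv2.imread('pics/s1.png'); cv2.imwrite('pics/s1c.png',im[130:300,260:500].repeat(3,0).repeat(3,1))"
```

```text
t 5.2 pos [0.5903 0.1392 0.1068] yang -57.0 tilt 0.07 q [-0.65  0.3   0.45  1.7  -0.14  1.17 -1.16] F [ 0.1 -0.4 -0.5] g 1.8
rot [ 0.01 -0.07 -0.  ] mm [-167.   230.3 -113.4]
```

View pics/s1c.png

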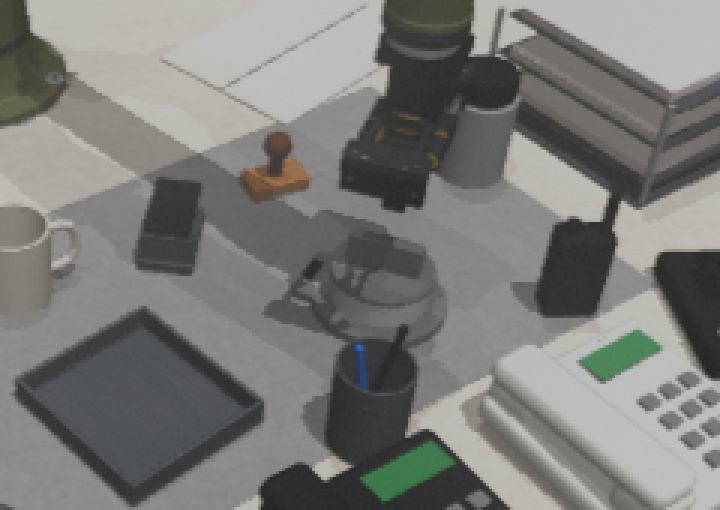

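The crop shows the cover still lying on the collar at (375,275). The fingers are slow and were not shut before the lift, so I repeat the grasp with more closing time.

step_arm([
  [0, 0, 0, 0, 0, -10, 60],
  [0, 0, 0, 0, 0, -10, 60],
  [0, 0, 0, 0, 0, -10, 60],
  [0, 0, 0, 0, 0, -10, 60],
  [0, 0, 0, 0, 0, -10, 60],
  [0, 0, 0, 0, 0, 10, 60],
  [0, 0, 0, 0, 0, 35, 60],
  [0, 0, 0, 0, 0, 46, 60],
])

```text
time: 6.25
position: [0.5881, 0.1387, 0.0563]
tool_rot: [3.012, 0.892, -0.006]
ft_force: [-0.1, -0.0, -0.0]
grip_width: 0.682
```

step_arm([
  [0, 0, 0, 0, 0, 0, 10],
  [0, 0, 0, 0, 0, 0, 0],
  [0, 0, 0, 0, 0, 0, 0],
  [0, 0, 0, 0, 0, 0, 0],
  [0, 0, 0, 0, 0, 0, 0],
  [0, 0, 0, 0, 0, 0, 0],
  [0, 0, 0, 0, 0, 0, 0],
  [0, 0, 0, 0, 0, 0, 0],
])

```text
time: 7.25
position: [0.59, 0.1392, 0.0594]
tool_rot: [-3.012, -0.893, -0.001]
ft_force: [-0.2, -0.3, 2.1]
grip_width: 0.154
```

step_arm([
  [0, 0, 0, 0, 0, -15, 0],
  [0, 0, 0, 0, 0, -45, 0],
  [0, 0, 0, 0, 0, -85, 0],
  [0, 0, 0, -8, 11, -115, 0],
  [0, 0, 0, -25, 34, -130, 0],
  [0, 0, 0, -45, 62, -130, 0],
  [0, 0, 0, -68, 94, -130, 0],
  [0, 0, 0, -90, 124, -130, 0],
])

```text
time: 8.25
position: [0.5818, -0.0154, 0.19]
tool_rot: [3.012, 0.892, 0.001]
ft_force: [0.1, -0.0, -1.0]
grip_width: 0.155
```

step_arm([
  [0, 0, 0, -22, 30, 0, 0],
  [0, 0, 0, -43, 60, 0, 0],
  [0, 0, 0, -60, 84, 0, 0],
  [0, 0, 0, -72, 99, 0, 0],
  [0, 0, 0, -77, 106, 0, 0],
  [0, 0, 0, -77, 106, 0, 0],
  [0, 0, 0, -77, 106, 0, 0],
  [0, 0, 0, -77, 106, 0, 0],
])

```text
time: 9.25
position: [0.5754, -0.1434, 0.1891]
tool_rot: [-3.011, -0.895, -0.0]
ft_force: [-0.6, 0.7, -0.6]
grip_width: 0.15
```

```bash
python3 -c "
from h import *
show((.5755,-.145,.12),-57); snap('top','t1');snap('scene','s2')
im=cv2.imread('pics/t1.png');b=cv2.imread('pics/s2.png'); cv2.imwrite('pics/t1c.png',np.hstack([cv2.resize(im[120:220,180:360],(400,222)),cv2.resize(b[170:300,250:430],(400,289))[:222]]))"
```

```text
t 9.25 pos [ 0.5754 -0.1434  0.1891] yang -56.88 tilt 0.03 q [-0.33  0.23  0.63  1.64 -0.14  1.32 -0.68] F [-0.6  0.7 -0.6] g 13.1
rot [-0.02 -0.01  0.12] mm [-0.8  1.4 69.1]
```

View pics/s2.png

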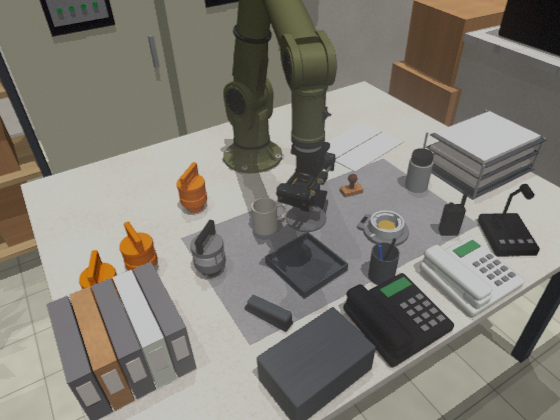

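View pics/t1.png

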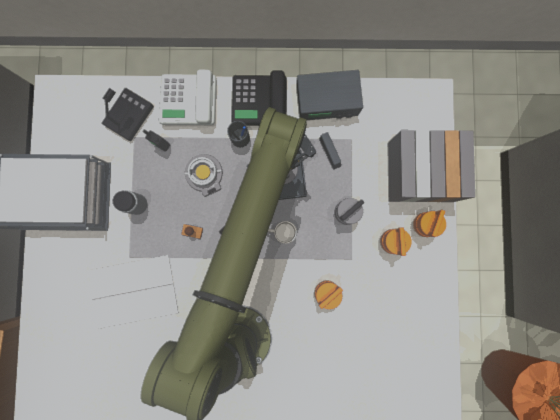

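The scene view shows the cover held at (308,215) above the tray and the open dock with its brass plate at (386,225). I lower the cover.

step_arm([
  [0, 0, 0, -1, 1, 15, 0],
  [0, 0, 0, -1, 1, 40, 0],
  [0, 0, 0, -1, 1, 70, 0],
  [0, 0, 0, -1, 1, 100, 0],
  [0, 0, 0, -1, 1, 125, 0],
  [0, 0, 0, -1, 1, 143, 0],
  [0, 0, 0, -1, 1, 153, 0],
  [0, 0, 0, -1, 1, 157, 0],
])

```text
time: 10.35
position: [0.5748, -0.1462, 0.0318]
tool_rot: [3.012, 0.892, -0.0]
ft_force: [-0.7, -0.4, -0.5]
grip_width: 0.15
```

step_arm([
  [0, 0, 0, 0, 0, 0, 0],
  [0, 0, 0, 0, 0, 0, 45],
  [0, 0, 0, 0, 0, 0, 45],
  [0, 0, 0, 0, 0, 0, 45],
  [0, 0, 0, 0, 0, 0, 45],
  [0, 0, 0, 0, 0, -10, 45],
  [0, 0, 0, 0, 0, -40, 45],
  [0, 0, 0, 0, 0, -80, 45],
])

```text
time: 11.35
position: [0.5741, -0.146, 0.1128]
tool_rot: [-3.012, -0.892, 0.002]
ft_force: [0.0, 0.4, 0.9]
grip_width: 0.522
```

```bash
python3 - <<'E'
from h import *
# view pose over dock with tool y -57, dock 45mm along +x; and lantern
show((.53,.10,.30),-64)
show((.53,-.145,.30),-57)
E
```

```text
t 11.35 pos [ 0.5741 -0.146   0.1128] yang -57.0 tilt 0.09 q [-0.32  0.29  0.62  1.73 -0.18  1.18 -0.65] F [0.  0.4 0.9] g 45.4
rot [-0.05  0.08  7.  ] mm [  96.7 -230.5 -187.1]
t 11.35 pos [ 0.5741 -0.146   0.1128] yang -57.0 tilt 0.09 q [-0.32  0.29  0.62  1.73 -0.18  1.18 -0.65] F [0.  0.4 0.9] g 45.4
rot [-0.05  0.08 -0.  ] mm [ -36.7  -25.1 -187.1]
```

```bash
python3 - <<'E'
from h import *
show((.484,-.42,.34),40.5)
E
```

```text
t 11.35 pos [ 0.5741 -0.146   0.1128] yang -57.0 tilt 0.09 q [-0.32  0.29  0.62  1.73 -0.18  1.18 -0.65] F [0.  0.4 0.9] g 45.4
rot [-1.00e-01  1.00e-02 -9.75e+01] mm [-225.1  180.5 -227. ]
```

step_arm([
  [0, 0, -8, 0, 0, -35, 45],
  [0, 0, -18, -15, 12, -85, 45],
  [0, 0, -28, -45, 36, -135, 50],
  [0, 0, -38, -80, 64, -180, 60],
  [0, 0, -48, -115, 92, -215, 60],
  [0, 0, -58, -150, 120, -227, 60],
  [0, 0, -68, -180, 144, -227, 60],
  [0, 0, -78, -205, 164, -227, 60],
])

```text
time: 12.35
position: [0.4912, -0.3972, 0.3403]
tool_rot: [1.773, 2.592, -0.0]
ft_force: [-0.3, 0.3, 0.3]
grip_width: 0.688
```

```bash
python3 - <<'E'
from h import *
show((.484,-.42,.34),40.5)
E
```

```text
t 12.35 pos [ 0.4912 -0.3972  0.3403] yang 21.25 tilt 0.08 q [ 0.15  0.29  0.64  1.28 -0.17  1.63  1.13] F [-0.3  0.3  0.3] g 59.9
rot [  0.02   0.08 -19.25] mm [-18.7 -14.9   0.3]
```

step_arm([
  [0, 0, -7, -7, -6, 0, 60],
  [0, 0, -13, -13, -11, 0, 60],
  [0, 0, -18, -18, -14, 0, 60],
  [0, 0, -19, -19, -15, 0, 60],
  [0, 0, -19, -19, -15, 0, 60],
  [0, 0, -19, -19, -15, 0, 60],
  [0, 0, -19, -19, -15, 0, 60],
  [0, 0, -19, -19, -15, 0, 60],
])

```text
time: 13.35
position: [0.4851, -0.4183, 0.3392]
tool_rot: [1.327, 2.847, 0.0]
ft_force: [0.0, 0.6, 0.5]
grip_width: 0.691
```

```bash
python3 - <<'E'
from h import *
show((.445,-.374,.20),40.5); snap('wrist','w2'); snap('top','t2'); snap('scene','s3')
a=cv2.imread('pics/t2.png');b=cv2.imread('pics/s3.png')
r=lambda i:cv2.resize(i,(390,293),interpolation=cv2.INTER_CUBIC)
cv2.imwrite('pics/m2.png',np.hstack([r(a[120:225,180:320]),r(b[190:310,230:390])]))
E
```

```text
t 13.35 pos [ 0.4851 -0.4183  0.3392] yang 40.01 tilt 0.01 q [ 0.22  0.3   0.6   1.25 -0.17  1.63  1.49] F [0.  0.6 0.5] g 60.1
rot [ 0.01 -0.   -0.49] mm [ 59.7  -2.3 139.2]
```

View pics/w2.png

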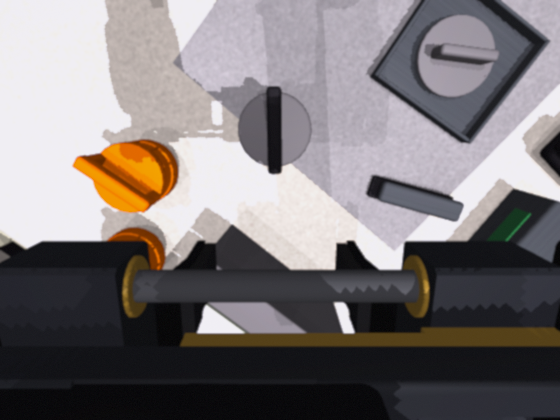

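View pics/m2.png

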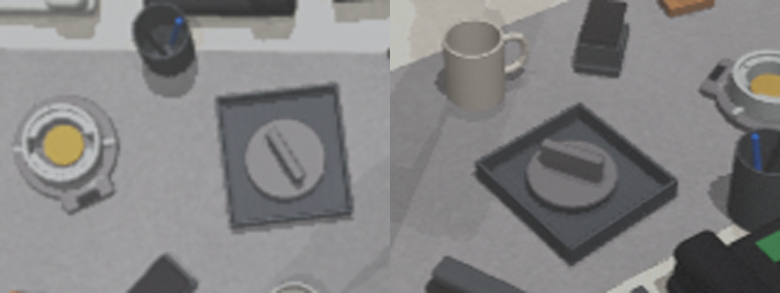

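The cover lies upright in the middle of the tray. In the wrist view the lantern bar runs from (274,88) to (274,173), nearly along tool x. I measure its ends, and the open dock's plate and ribs in the top view.

```bash
python3 - <<'E'
from h import *
np.set_printoptions(precision=4,suppress=True)
im=cv2.imread('pics/w2.png')
g=cv2.cvtColor(im,cv2.COLOR_BGR2GRAY)
m=(g<55).astype(np.uint8); m[:80]=0;m[180:]=0;m[:,:250]=0;m[:,300:]=0
n,lab,st,ce=cv2.connectedComponentsWithStats(m); i=1+st[1:,4].argmax(); print(st[i])
(cx,cy),wh,an=cv2.minAreaRect(np.argwhere(lab==i)[:,::-1].astype(np.float32)); print(cx,cy,wh,an)
bx=cv2.boxPoints(((cx,cy),wh,an)); print(bx)
c=load('pics/w2.npz')
q=sorted([tuple(p) for p in bx],key=lambda p:p[1]); A=np.mean(q[:2],0);B=np.mean(q[2:],0)
a,b=ray(c,A,.15),ray(c,B,.15); print("bar",a,b,(a+b)/2,ang(b,a),np.linalg.norm(a-b))
print("drum",ray(c,(275,129),.106))
im=cv2.imread('pics/t2.png')
cv2.imwrite('pics/t2d.png',cv2.resize(im[150:200,180:230],(600,600),interpolation=cv2.INTER_CUBIC))
cv2.imwrite('pics/w2c.png',cv2.resize(im*0+cv2.imread('pics/w2.png'),None,fx=1,fy=1)[70:190,215:335].repeat(5,0).repeat(5,1))
E
```

```text
[ 266   87   15   86 1159]
273.0 129.5 (85.0, 14.0) 90.0
[[266.  87.]
 [280.  87.]
 [280. 172.]
 [266. 172.]]
bar [ 0.4183 -0.3424  0.15  ] [ 0.4743 -0.4094  0.15  ] [ 0.4463 -0.3759  0.15  ] 129.87067294378002 0.08733034766332527
drum [ 0.4474 -0.3742  0.106 ]
```

View pics/w2c.png

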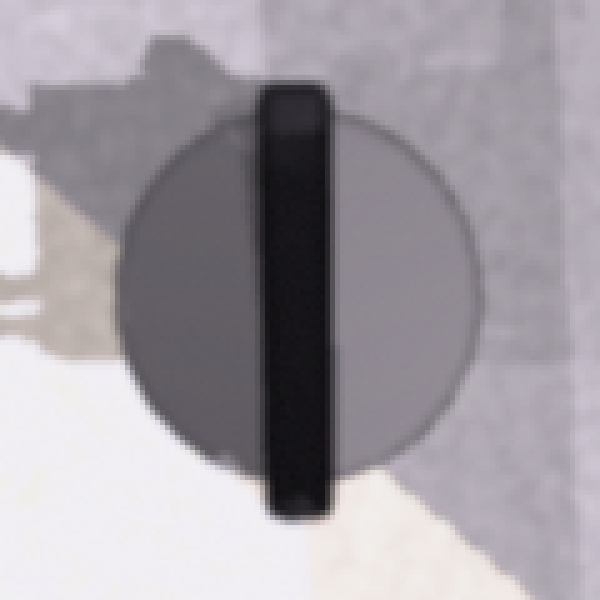

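View pics/t2d.png

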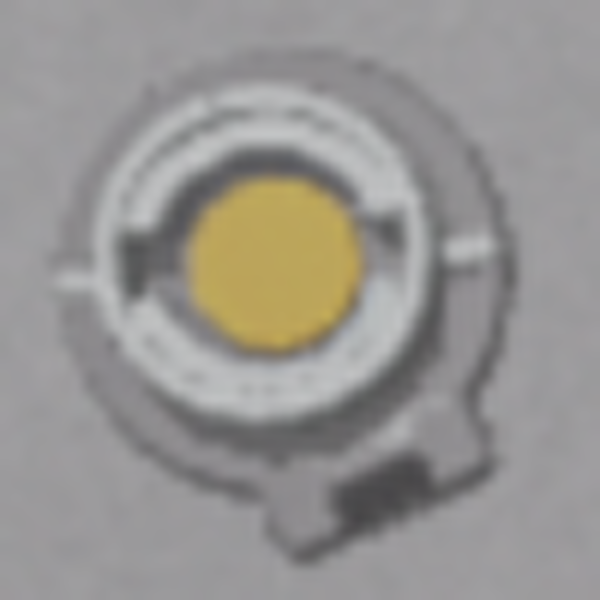

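```bash
python3 - <<'E'
from h import *
np.set_printoptions(precision=4,suppress=True)
c=load('pics/t2.npz'); P=lambda x,y:(180+(x+.5)/12-.5,150+(y+.5)/12-.5)
print("plate",ray(c,P(275,263),.024),"collar",ray(c,P(263,253),.044))
r1,r2=ray(c,P(470,248),.03),ray(c,P(73,280),.03);print("ribs",(r1+r2)/2,ang(r1,r2)-70)
w=load('pics/w2.npz'); a,b=ray(w,(273.8,86.2),.15),ray(w,(274.5,173.6),.15); print("bar",(a+b)/2,ang(b,a),np.linalg.norm(a-b))
show((.447,-.3755,.121),40)
E
```

```text
plate [0.588  0.1381 0.024 ] collar [0.5874 0.1376 0.044 ]
ribs [0.5866 0.1379 0.03  ] 25.19052377167641
bar [ 0.4475 -0.3755  0.15  ] 130.39002759776994 0.0898547172819981
t 13.5 pos [ 0.4851 -0.4184  0.3391] yang 40.01 tilt 0.01 q [ 0.22  0.3   0.6   1.25 -0.17  1.63  1.49] F [ 0.  -0.2  0. ] g 59.9
rot [ 0.   -0.    0.01] mm [ 57.3  -1.6 218.1]
```

step_arm([
  [0, 0, 0, 20, -1, 20, 60],
  [0, 0, 0, 42, -1, 55, 60],
  [0, 0, 0, 55, -1, 95, 60],
  [0, 0, 0, 57, -1, 135, 60],
  [0, 0, 0, 57, -1, 170, 60],
  [0, 0, 0, 57, -1, 198, 60],
  [0, 0, 0, 57, -1, 214, 60],
  [0, 0, 0, 57, -1, 218, 60],
], newtons=60)

```text
time: 14.5
position: [0.4474, -0.3752, 0.1205]
tool_rot: [-1.327, -2.846, -0.0]
ft_force: [0.5, 0.6, -0.6]
grip_width: 0.69
```

step_arm([
  [0, 0, 0, 0, 0, 0, 10],
  [0, 0, 0, 0, 0, 0, 0],
  [0, 0, 0, 0, 0, 0, 0],
  [0, 0, 0, 0, 0, 0, 0],
  [0, 0, 0, 0, 0, 0, 0],
  [0, 0, 0, 0, 0, 0, 0],
  [0, 0, 0, 0, 0, 0, 0],
  [0, 0, 0, 0, 0, 0, 0],
])

```text
time: 15.5
position: [0.4476, -0.3755, 0.1212]
tool_rot: [1.328, 2.847, 0.0]
ft_force: [-0.1, 1.0, 0.9]
grip_width: 0.172
```

```bash
python3 - <<'E'
from h import *
snap('scene','s4')
im=cv2.imread('pics/s4.png');cv2.imwrite('pics/s4c.png',im[180:300,150:270].repeat(4,0).repeat(4,1))
show((.447,-.3755,.30),40)
E
```

```text
t 15.55 pos [ 0.4476 -0.3755  0.1213] yang 40.0 tilt 0.0 q [ 0.16  0.26  0.57  1.74 -0.15  1.19  1.47] F [-1.  -0.3  1.7] g 15.0
rot [0. 0. 0.] mm [   0.4   -0.4 -178.7]
```

View pics/s4c.png

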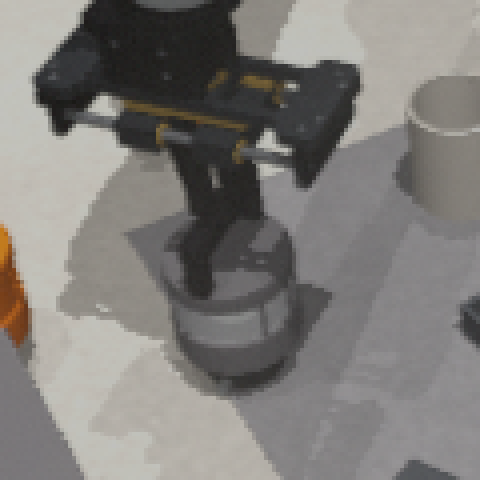

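The bar is gripped at 15 mm opening and the lantern stands undisturbed. I lift it and carry it to a viewpoint beside the dock.

step_arm([
  [0, 0, 0, 0, 0, -10, 0],
  [0, 0, 0, 0, 0, -35, 0],
  [0, 0, 0, 0, 0, -70, 0],
  [0, 0, 0, 0, 0, -110, 0],
  [0, 0, 3, 12, 22, -145, 0],
  [0, 0, 7, 32, 58, -168, 0],
  [0, 0, 12, 54, 98, -178, 0],
  [0, 0, 17, 77, 140, -180, 0],
])

```text
time: 16.55
position: [0.5058, -0.2254, 0.3021]
tool_rot: [1.738, 2.616, 0.001]
ft_force: [1.2, -0.6, -4.4]
grip_width: 0.169
```

```bash
python3 - <<'E'
from h import *
show((.6,.02,.30),5.5)
E
```

```text
t 16.55 pos [ 0.5058 -0.2254  0.3021] yang 22.8 tilt 0.08 q [-0.08  0.08  0.49  1.54 -0.04  1.52  0.8 ] F [ 1.2 -0.6 -4.4] g 14.7
rot [ 0.08  0.03 17.3 ] mm [189.8 181.9   2.1]
```

step_arm([
  [0, 0, 4, 33, 32, 0, 0],
  [0, 0, 8, 70, 67, 0, 0],
  [0, 0, 12, 107, 102, 0, 0],
  [0, 0, 15, 140, 134, 0, 0],
  [0, 0, 17, 168, 160, 0, 0],
  [0, 0, 17, 183, 175, 0, 0],
  [0, 0, 17, 190, 182, 0, 0],
  [0, 0, 17, 190, 182, 0, 0],
])

```text
time: 17.55
position: [0.5985, 0.0187, 0.301]
tool_rot: [2.102, 2.334, -0.001]
ft_force: [-0.1, -1.4, -4.2]
grip_width: 0.169
```

step_arm([
  [0, 0, 0, 0, 0, 0, 0],
  [0, 0, 0, 0, 0, 0, 0],
  [0, 0, 0, 0, 0, 0, 0],
  [0, 0, 0, 0, 0, 0, 0],
  [0, 0, 0, 0, 0, 0, 0],
  [0, 0, 0, 0, 0, 0, 0],
  [0, 0, 0, 0, 0, 0, 0],
  [0, 0, 0, 0, 0, 0, 0],
])

```text
time: 18.55
position: [0.5986, 0.0196, 0.3012]
tool_rot: [2.102, 2.335, 0.0]
ft_force: [-0.1, 0.3, -4.7]
grip_width: 0.176
```

```bash
python3 - <<'E'
from h import *
show((.589,.139,.27),5.5); snap('wrist','w3')
E
```

```text
t 18.55 pos [0.5986 0.0196 0.3012] yang 6.01 tilt 0.01 q [-0.34  0.18  0.31  1.43 -0.06  1.54  0.07] F [-0.1  0.3 -4.7] g 15.3
rot [ 0.   -0.    0.51] mm [119.7   2.9  31.2]
```

View pics/w3.png

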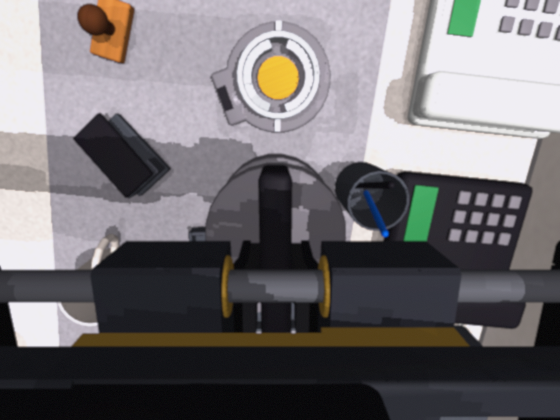

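The static wrist view shows the brass plate at (278,77) and the ribs at (278,23) and (280,128). The lantern bar is along tool x below it.

```bash
python3 - <<'E'
from h import *
np.set_printoptions(precision=4,suppress=True)
c=load('pics/w3.npz');im=cv2.imread('pics/w3.png')
hsv=cv2.cvtColor(im,cv2.COLOR_BGR2HSV)
m=((hsv[...,1]>120)&(hsv[...,0]>15)&(hsv[...,0]<35)).astype(np.uint8);m[140:]=0;m[:,:230]=0;m[:,330:]=0
ct=max(cv2.findContours(m,0,1)[0],key=cv2.contourArea);e=cv2.fitEllipse(ct);print(e,"plate",ray(c,e[0],.024))
cv2.imwrite('pics/w3c.png',cv2.resize(im[16:136,218:338],(720,720),interpolation=cv2.INTER_CUBIC)[:600] if 0 else cv2.resize(im[16:136,218:338],(600,600),interpolation=cv2.INTER_CUBIC))
E
```

```text
((277.642333984375, 77.20728302001953), (40.68912124633789, 42.2573127746582), 173.0677032470703) plate [0.5887 0.1392 0.024 ]
```

View pics/w3c.png

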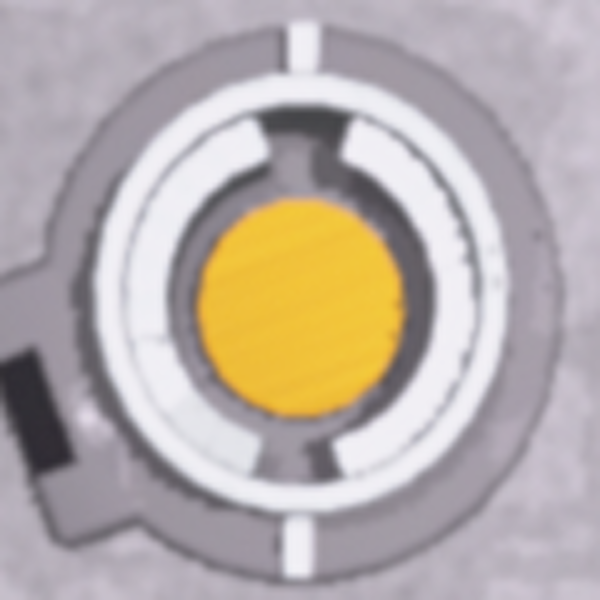

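```bash
python3 - <<'E'
from h import *
np.set_printoptions(precision=4,suppress=True)
c=load('pics/w3.npz');P=lambda x,y:(218+(x+.5)/5-.5,16+(y+.5)/5-.5)
a,b=ray(c,P(304,45),.03),ray(c,P(299,547),.03);print("ribs",a,b,(a+b)/2,ang(b,a)); 
print("collar",ray(c,P(301.5,293),.044))
a,b=ray(c,P(306,112),.044),ray(c,P(299,475),.044);print("slots",(a+b)/2,ang(b,a))
show((.589,.139,.20),5.5)
E
```

```text
ribs [0.5834 0.1973 0.03  ] [0.5945 0.0813 0.03  ] [0.5889 0.1393 0.03  ] 95.4678618355603
collar [0.5887 0.1404 0.044 ]
slots [0.5891 0.1393 0.044 ] 94.90631831072973
t 18.6 pos [0.5986 0.0196 0.3012] yang 6.01 tilt 0.0 q [-0.34  0.18  0.31  1.43 -0.06  1.54  0.07] F [-0.2  0.  -3.5] g 14.8
rot [ 0.   -0.    0.51] mm [119.7   2.9 101.2]
```

```bash
python3 - <<'E'
from h import *
c=load('pics/w3.npz'); 
R=Rt(6.0)
for v in (164,166): print(R.T@(ray(c,(276,v),.330)-np.array([.5986,.0196,.3012]))*1000)
show((.589,.1393,.22),5.4)
E
```

```text
[ 50.20093136   0.06023393 -28.8       ]
[ 49.30177205   0.06017099 -28.8       ]
t 18.6 pos [0.5986 0.0196 0.3012] yang 6.01 tilt 0.0 q [-0.34  0.18  0.31  1.43 -0.06  1.54  0.07] F [-0.2  0.  -3.5] g 14.8
rot [ 0.   -0.    0.61] mm [120.    3.   81.2]
```

step_arm([
  [0, 0, 0.6, 15, 0, 5, 0],
  [0, 0, 0.6, 42, 1, 15, 0],
  [0, 0, 0.6, 72, 2, 30, 0],
  [0, 0, 0.6, 98, 3, 48, 0],
  [0, 0, 0.6, 114, 3, 65, 0],
  [0, 0, 0.6, 120, 3, 78, 0],
  [0, 0, 0.6, 120, 3, 86, 0],
  [0, 0, 0.6, 120, 3, 86, 0],
])

```text
time: 19.6
position: [0.5891, 0.1376, 0.2147]
tool_rot: [2.116, 2.321, -0.002]
ft_force: [0.1, 0.7, -3.5]
grip_width: 0.17
```

step_arm([
  [0, 0, 0, 0, 0, 0, 0],
  [0, 0, 0, 0, 0, 0, 0],
  [0, 0, 0, 0, 0, 0, 0],
  [0, 0, 0, 0, 0, 0, 0],
  [0, 0, 0, 0, 0, 5, 0],
  [0, 0, 0, 0, 0, 12, 0],
  [0, 0, 0, 0, 0, 20, 0],
  [0, 0, 0, 0, 0, 20, 0],
])

```text
time: 20.6
position: [0.5883, 0.139, 0.1939]
tool_rot: [-2.113, -2.323, 0.003]
ft_force: [0.1, 0.4, -4.9]
grip_width: 0.176
```

```bash
python3 - <<'E'
from h import *
show((.589,.1393,.15),5.4);snap('scene','s5');snap('wrist','w4')
im=cv2.imread('pics/s5.png');cv2.imwrite('pics/s5c.png',im[120:260,320:460].repeat(4,0).repeat(4,1))
E
```

```text
t 20.6 pos [0.5883 0.139  0.1939] yang 5.41 tilt 0.13 q [-0.47  0.23  0.23  1.59 -0.05  1.34 -0.14] F [ 0.1  0.4 -4.9] g 15.3
rot [-0.12  0.03  0.01] mm [ 0.2  0.8 43.9]
```

View pics/s5c.png

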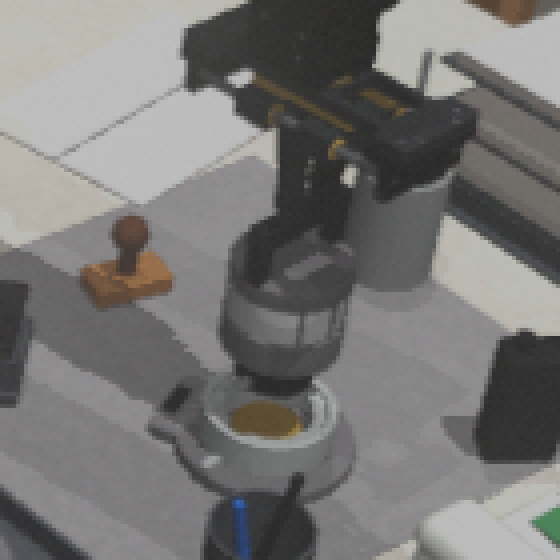

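The foot hangs centred over the bore, at crop (275,375) above the plate at (268,418). I lower it gently.

step_arm([
  [0, 0, 0, 0, 1, 5, 0],
  [0, 0, 0, 0, 1, 12, 0],
  [0, 0, 0, 0, 1, 19, 0],
  [0, 0, 0, 0, 1, 26, 0],
  [0, 0, 0, 0, 1, 33, 0],
  [0, 0, 0, 0, 1, 39, 0],
  [0, 0, 0, 0, 1, 44, 0],
  [0, 0, 0, 0, 1, 44, 0],
])

```text
time: 21.7
position: [0.5898, 0.1392, 0.1507]
tool_rot: [-2.114, -2.323, 0.001]
ft_force: [0.2, 0.6, -3.4]
grip_width: 0.17
```

```bash
python3 - <<'E'
from h import *
show((.589,.1393,.143),5.4)
E
```

```text
t 21.7 pos [0.5898 0.1392 0.1507] yang 5.4 tilt 0.05 q [-0.47  0.26  0.23  1.64 -0.06  1.25 -0.13] F [ 0.2  0.6 -3.4] g 14.7
rot [-0.04  0.01  0.  ] mm [ 0.1 -0.8  7.7]
```

step_arm([
  [0, 0, 0, 0, -1, 2, 0],
  [0, 0, 0, 0, -1, 4, 0],
  [0, 0, 0, 0, -1, 6, 0],
  [0, 0, 0, 0, -1, 8, 0],
  [0, 0, 0, 0, -1, 9, 0],
  [0, 0, 0, 0, -1, 10, 0],
  [0, 0, 0, 0, -1, 10, 0],
  [0, 0, 0, 0, -1, 10, 0],
])

```text
time: 22.7
position: [0.5894, 0.1393, 0.1418]
tool_rot: [2.114, 2.323, 0.002]
ft_force: [-1.8, 0.5, 2.9]
grip_width: 0.172
```

```bash
python3 - <<'E'
from h import *
show((.589,.1393,.143),5.4)
E
```

```text
t 22.7 pos [0.5894 0.1393 0.1418] yang 5.4 tilt 0.06 q [-0.47  0.26  0.23  1.65 -0.06  1.23 -0.13] F [-1.8  0.5  2.9] g 14.9
rot [ 0.06 -0.02  0.  ] mm [ 0.  -0.4 -1.2]
```

The foot is now resting on the plate: about 7 N shifted, level, with no side force. I begin the twist.

step_arm([
  [0, 0, 5, 0, 0, 0, 0],
  [0, 0, 10, 0, 0, 0, 0],
  [0, 0, 15, 0, 0, 0.5, 0],
  [0, 0, 20, 0, 0, 1, 0],
  [0, 0, 25, 0, 0, 1.5, 0],
  [0, 0, 30, 0, 0, 2, 0],
  [0, 0, 35, 0, 0, 2.5, 0],
  [0, 0, 40, 0, 0, 3, 0],
])

```text
time: 23.7
position: [0.5905, 0.1394, 0.1398]
tool_rot: [2.783, 1.456, 0.006]
ft_force: [-0.7, -0.7, 6.3]
grip_width: 0.173
```

```bash
python3 - <<'E'
from h import *
from bench import ctrl
show((.589,.1393,.139),-64.6); print(ctrl.get_state()['torque'])
E
```

```text
t 23.7 pos [0.5905 0.1394 0.1398] yang -34.74 tilt 0.21 q [-0.54  0.27  0.31  1.66 -0.09  1.23 -0.82] F [-0.7 -0.7  6.3] g 15.0
rot [ 0.1  -0.19 29.86] mm [-1.  -1.2  0.8]
[-0.17217403  0.22131143  0.11179299]
```

step_arm([
  [0, 0, 5, 0, 0, 0.5, 0],
  [0, 0, 10, 0, 0, 1, 0],
  [0, 0, 15, 0, 0, 1, 0],
  [0, 0, 20, 0, 0, 1, 0],
  [0, 0, 25, 0, 0, 1, 0],
  [0, 0, 29, 0, 0, 1, 0],
  [0, 0, 31, 0, 0, 1, 0],
  [0, 0, 31, 0, 0, 1, 0],
])

```text
time: 24.7
position: [0.5908, 0.1398, 0.1392]
tool_rot: [-3.07, -0.666, -0.007]
ft_force: [1.0, 1.4, 7.0]
grip_width: 0.171
```

```bash
python3 - <<'E'
from h import *
from bench import ctrl
show((.589,.1393,.139),-64.6); print(ctrl.get_state()['torque'])
snap('scene','s6');snap('wrist','w6')
im=cv2.imread('pics/s6.png');cv2.imwrite('pics/s6c.png',im[130:270,320:460].repeat(4,0).repeat(4,1))
E
```

```text
t 24.7 pos [0.5908 0.1398 0.1392] yang -65.53 tilt 0.26 q [-0.59  0.27  0.38  1.66 -0.1   1.23 -1.34] F [1.  1.4 7. ] g 14.9
rot [ 0.05 -0.25 -0.93] mm [-1.9 -0.3  0.2]
[-0.15776552  0.23206312  0.38523278]
```

View pics/s6c.png

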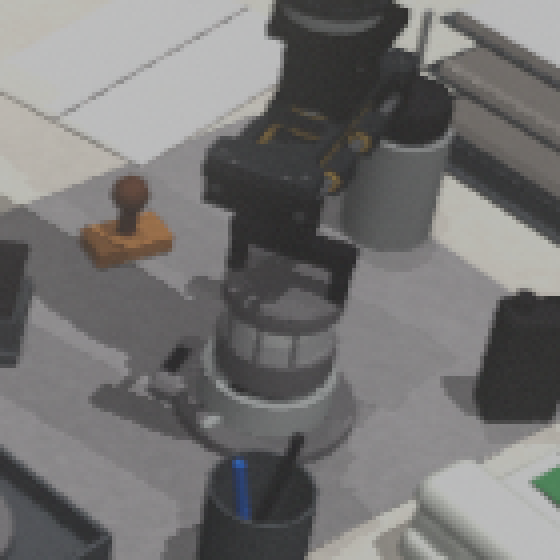

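View pics/w6.png

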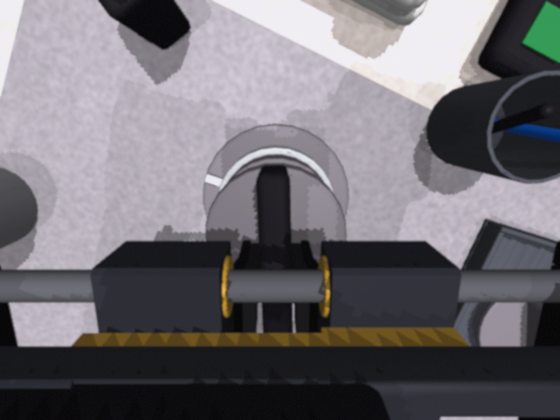

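The lantern sits down in the collar, with its bar along tool x. I push 4° further to feel for the stop.

step_arm([
  [0, 0, 1, 0, 0, 0, 0],
  [0, 0, 2, 0, 0, 0, 0],
  [0, 0, 3, 0, 0, 0, 0],
  [0, 0, 4, 0, 0, 0, 0],
  [0, 0, 4, 0, 0, 0, 0],
  [0, 0, 4, 0, 0, 0, 0],
  [0, 0, 4, 0, 0, 0, 0],
  [0, 0, 4, 0, 0, 0, 0],
])

```text
time: 25.8
position: [0.5908, 0.1399, 0.1392]
tool_rot: [3.091, 0.562, 0.007]
ft_force: [0.4, 0.3, 7.1]
grip_width: 0.171
```

```bash
python3 - <<'E'
from h import *
from bench import ctrl
show((.589,.1393,.139),-64.6); print(ctrl.get_state()['torque'])
E
```

```text
t 25.8 pos [0.5908 0.1399 0.1392] yang -69.38 tilt 0.26 q [-0.6   0.27  0.39  1.66 -0.11  1.23 -1.4 ] F [0.4 0.3 7.1] g 14.9
rot [ 0.07 -0.25 -4.78] mm [-1.9 -0.1  0.2]
[-0.20009244  0.23103012  1.06899745]
```

The moment rose to 1.07 N m with almost no further travel, so it is at the stop. I ease back, open and rise.

step_arm([
  [0, 0, -2, 0, 0, 0, 0],
  [0, 0, -3.5, 0, 0, 0, 0],
  [0, 0, -3.5, 0, 0, 0, 0],
  [0, 0, -3.5, 0, 0, 0, 45],
  [0, 0, -3.5, 0, 0, 0, 45],
  [0, 0, -3.5, 0, 0, 0, 45],
  [0, 0, -3.5, 0, 0, 0, 45],
  [0, 0, -3.5, 0, 0, 0, 45],
])

```text
time: 26.8
position: [0.589, 0.1392, 0.137]
tool_rot: [3.073, 0.651, -0.0]
ft_force: [-0.4, -0.3, -0.2]
grip_width: 0.511
```

step_arm([
  [0, 0, 0, 0, 0, 0, 50],
  [0, 0, 0, 0, 0, -5, 50],
  [0, 0, 0, 0, 0, -20, 50],
  [0, 0, 0, -5, 0, -45, 50],
  [0, 0, 0, -15, 0, -80, 50],
  [0, 0, 0, -30, 0, -120, 50],
  [0, 0, 0, -45, 0, -150, 50],
  [0, 0, 0, -50, 0, -160, 50],
])

```text
time: 27.8
position: [0.5441, 0.1187, 0.3006]
tool_rot: [-3.073, -0.65, -0.008]
ft_force: [-0.6, 0.2, -0.4]
grip_width: 0.573
```

step_arm([
  [0, 0, 0, 0, 0, 0, 50],
  [0, 0, 0, 0, 0, 0, 50],
  [0, 0, 0, 0, 0, 0, 50],
  [0, 0, 0, 0, 0, 0, 50],
  [0, 0, 0, 0, 0, 0, 50],
  [0, 0, 0, 0, 0, 0, 50],
  [0, 0, 0, 0, 0, 0, 50],
  [0, 0, 0, 0, 0, 0, 50],
])

```text
time: 28.8
position: [0.5434, 0.1189, 0.2972]
tool_rot: [-3.073, -0.651, -0.0]
ft_force: [0.9, -0.0, -0.7]
grip_width: 0.573
```

```bash
python3 - <<'E'
from h import *
show((.589,.1393,.139),-64.6)
snap('wrist','w7');snap('scene','s7');snap('top','t7')
im=cv2.imread('pics/w7.png');cv2.imwrite('pics/w7c.png',im[50:230,185:365].repeat(3,0).repeat(3,1))
E
```

```text
t 28.8 pos [0.5434 0.1189 0.2972] yang -66.09 tilt 0.01 q [-0.62  0.09  0.39  1.54 -0.03  1.52 -1.39] F [ 0.9 -0.  -0.7] g 49.8
rot [-0.   -0.01 -1.49] mm [ 4.990e+01 -1.000e-01  1.582e+02]
```

View pics/w7c.png

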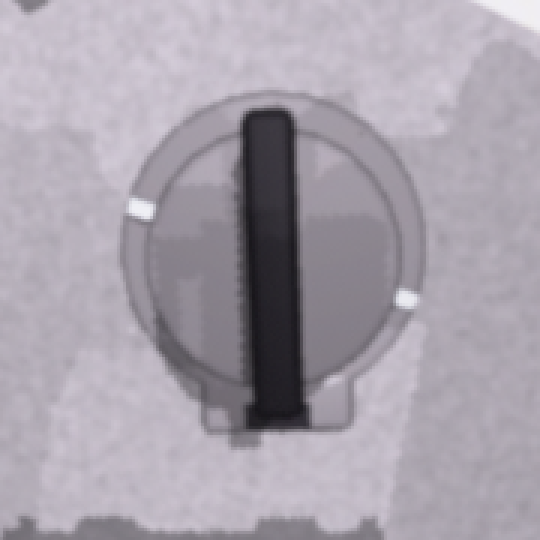

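View pics/s7.png

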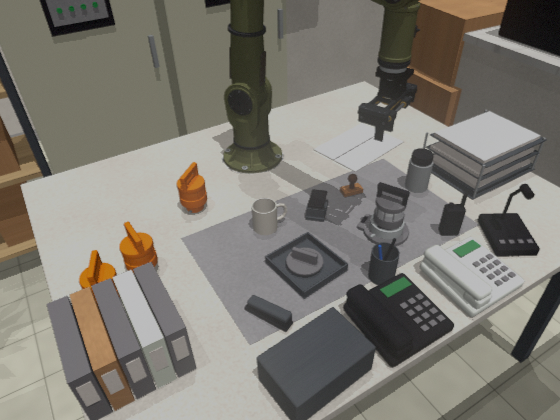

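The bar is left straight over the dock's x axis (crop (268,112) to (280,412)), and the cover is in the tray. I check its angle and centre numerically, and its height through two views.

```bash
python3 - <<'E'
from h import *
np.set_printoptions(precision=4,suppress=True)
c=load('pics/w7.npz');P=lambda x,y:(185+(x+.5)/3-.5,50+(y+.5)/3-.5)
a,b=ray(c,P(268,110),.168),ray(c,P(280,415),.168);print((a+b)/2,ang(b,a),np.linalg.norm(a-b))
s=load('pics/s7.npz')
im=cv2.imread('pics/s7.png')[165:255,345:435];cv2.imwrite('pics/s7c.png',cv2.resize(im,(720,720),interpolation=cv2.INTER_CUBIC)[:600])
u=np.array([np.cos(np.radians(25.4)),np.sin(np.radians(25.4)),0])
for z in (.168,.172):
  print(z,[pr(s,np.array([.589,.1393,z])+k*.046*u+v) for k in (-1,1) for v in (np.zeros(3),)])
print((np.array(pr(s,[.589,.1393,.168]))-[345,165])*8, [((pr(s,np.array([.589,.1393,.168])+k*.046*u)-[345,165])*8) for k in(-1,1)],[((pr(s,np.array([.589,.1393,.172])+k*.046*u)-[345,165])*8) for k in(-1,1)])
E
```

```text
[0.5907 0.1398 0.168 ] 26.191205959860607 0.08876365815016223
0.168 [array([377.1276, 182.3755]), array([408.0697, 192.7341])]
0.172 [array([377.2885, 181.2381]), array([408.2993, 191.5818])]
[378.8527 179.7898] [array([257.021 , 139.0037]), array([504.5577, 221.8726])] [array([258.3083, 129.9049]), array([506.3948, 212.6543])]
```

View pics/s7c.png

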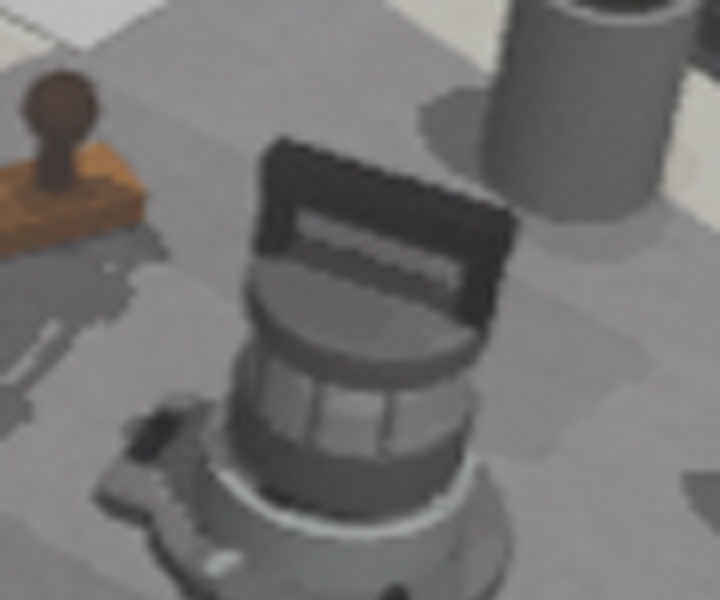

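The bar angle is 26.2° against the dock x of about 25.5°. Its centre is within 2 mm, and the bar's top projects where a height of 0.168 m predicts. I hand the job in.

```bash
python3 -c "
from bench import ctrl
print(ctrl.close_job())"
```

```text
the job is handed in; nothing more can be done
None
```

The lantern is locked in the charging dock and standing upright, and the cover lies right way up in the middle of the tray. I handed the job in at about 29 s of the 64 s allowed; no verdict was reported.

- **Cover:** the first grasp missed because I lifted before the slow fingers had closed. The second grasp held, and I laid the cover in the tray. Camera views afterwards showed it flat and central.
- **Lantern:** I chose the grey one and left the orange look-alikes alone. It went into the slots and turned 70° clockwise. At the end I pushed 4° past that, and the torque climbed to about 1.07 N m, which I read as the stop.
- **Last checks:**
  - The handle bar is at 26.2° against about 25.5° for the dock's x axis, and its centre is within 2 mm of the dock's.
  - The bar's top projects to about the height of the locked position, though a single view only resolves this to a few millimetres.
  - I could not read the contact plate's travel directly.
  - The gripper is open and clear, about 0.16 m up.
  - The last scene view showed the other things on the desk standing where they were; I did not measure their positions again.
- **Disagreement:** the top and wrist cameras differed by about 2 mm on positions. I used the wrist view taken while the arm was still.

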